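# Fetch the foil-stamping die from behind the foil rolls

### The job

The stamping die sits locked between two grey blocks in its rack, behind the red and the blue foil roll: first stand both rolls upright on the green mat, then lift the die straight up out of the rack and set it face up on the aluminium plate, centred in the black outline with its long side along the outline's long side. When the die is in place, put each roll back upright, centred on the pad of its own colour. Set things down rather than dropping them, knock nothing over, and leave the bottle and the mug where they are.

Things in the scene. Friction and masses are not known exactly. Their poses are not given: they have to be found in the camera images.
- red_roll: Loose red foil roll, an upright solid cylinder 54 mm in diameter and 100 mm high, about 0.25 kg. Origin: centre of its underside; z along its axis, upward. Starts standing on the red pad.
- blue_roll: Loose blue foil roll, same size and mass as the red one, same origin and axes. Starts standing on the blue pad.
- red_pad: Fixed red square pad, 66 x 66 mm, 3 mm thick. Origin: centre of its underside, on the table. The pads lie side by side along the rack's y, 72 mm between centres (18 mm between the rolls), 66 mm before the rack's centre (rack -x, the robot's side); which is left varies.
- blue_pad: Fixed flat blue square pad, same size and origin as the red one.
- die: Loose stamping die, 0.35 kg: aluminium block, brass face with a 1 mm copper star on top. Block 44 mm (x) by 46 mm (y) by 40 mm high; amid each y side a full-height brass tongue, 14 mm wide, stands out 8 mm: 62 mm long in y overall. Origin: centre of its underside; z up. In the rack its axes are the rack's. Grip its flat x sides (44 mm), free once the rolls are gone.
- rack: Fixed rack: steel plate 60 (x) by 150 (y) by 6 mm, the die standing on it between two grey blocks (along y), 40 mm in x, tops 46 mm above the table. Their upright grooves, open only at the top, hold the die's tongues with 2.5 mm play: it is free once raised 40 mm. Origin: underside of the plate, on the table, below the die's centre; +x away from the robot (within 0.3 rad).
- mat: Fixed flat green mat, the side area: 170 mm (its x) by 190 mm (its y), 3 mm thick. Origin: centre of its underside, on the table. It lies to the left or the right of the rack.
- plate: Fixed aluminium plate, 120 mm (x) by 130 mm (y), 6 mm thick, on the side of the rack opposite the mat. A black outline, 54 mm (x) by 72 mm (y), round its centre is the die's place: die x along plate x, either way round. Origin: centre of its underside, on the table (top face 6 mm higher).
- bottle: Bystander: white bottle with an orange cap, 56 mm in diameter, 130 mm high, standing beyond the plate or the mat. Origin: centre of its underside.
- mug: Bystander: blue mug, 76 mm across the rim, 85 mm high, with a handle, standing at the other side beyond the plate or the mat. Origin: centre of its underside.
Mind the look-alikes: they are no part of the job. What is shaped like the die but pink is not meant.

How it is judged:
On the way, in this order (a step that is already met when the one before it is completed fails the run):
1. both rolls stand upright on the mat, released, the die still in the rack (x of red_roll in the frame of mat between -0.085 and 0.085 m and y of red_roll in the frame of mat between -0.095 and 0.095 m and height (world z) of each of red_roll, blue_roll below 0.009 m and angle between each of red_roll, blue_roll's own z axis and vertical below 0.12 rad and x of blue_roll in the frame of mat between -0.085 and 0.085 m and y of blue_roll in the frame of mat between -0.095 and 0.095 m and contact force between the fingers and red_roll below 0.3 N and contact force between the fingers and blue_roll below 0.3 N and linear speed of each of red_roll, blue_roll below 0.03 m/s and angular speed of each of red_roll, blue_roll below 0.3 rad/s and z of die in the frame of rack below 0.012 m), for 0.2 s.
2. the die is raised straight up until it is clear of the grooves, the rolls still on the mat (x of red_roll in the frame of mat between -0.085 and 0.085 m and y of red_roll in the frame of mat between -0.095 and 0.095 m and height (world z) of each of red_roll, blue_roll below 0.009 m and angle between each of red_roll, blue_roll's own z axis and vertical below 0.12 rad and x of blue_roll in the frame of mat between -0.085 and 0.085 m and y of blue_roll in the frame of mat between -0.095 and 0.095 m and z of die in the frame of rack above 0.044 m and horizontal distance between die and rack below 0.015 m).
3. the die stands on the plate in its outline, released, the rolls still on the mat (x of red_roll in the frame of mat between -0.085 and 0.085 m and y of red_roll in the frame of mat between -0.095 and 0.095 m and height (world z) of each of red_roll, blue_roll below 0.009 m and angle between each of red_roll, blue_roll, die's own z axis and vertical below 0.12 rad and x of blue_roll in the frame of mat between -0.085 and 0.085 m and y of blue_roll in the frame of mat between -0.095 and 0.095 m and horizontal distance between die and plate below 0.012 m and height (world z) of die below 0.011 m and angle between the x axis of die and the x axis of plate, either way round below 0.2 rad and contact force between the fingers and die below 0.3 N and linear speed of die below 0.03 m/s and angular speed of die below 0.3 rad/s), for 0.2 s.
At the end, for the whole second after the job is handed in: The die stands face up on the plate, centre within 12 mm of the plate's centre and its x axis within 0.2 rad of the plate's (either way round); each roll stands upright on the pad of its own colour, centre within 12 mm of the pad's; all released and at rest (horizontal distance between die and plate below 0.012 m and height (world z) of die below 0.011 m and angle between the x axis of die and the x axis of plate, either way round below 0.2 rad and angle between each of die, red_roll, blue_roll's own z axis and vertical below 0.12 rad and horizontal distance between red_roll and red_pad below 0.012 m and height (world z) of each of red_roll, blue_roll below 0.009 m and horizontal distance between blue_roll and blue_pad below 0.012 m and contact force between the fingers and red_roll below 0.3 N and contact force between the fingers and blue_roll below 0.3 N and contact force between the fingers and die below 0.3 N and linear speed of each of red_roll, blue_roll, die below 0.03 m/s and angular speed of each of red_roll, blue_roll, die below 0.3 rad/s); the robot touches nothing.
It fails at once if the bottle or the mug is shifted by more than 20 mm (distance of any of bottle, mug from where it was at the start of the episode above 0.02 m).
It fails at once if a roll, the die, the bottle or the mug is tipped over (angle between any of red_roll, blue_roll, die, bottle, mug's own z axis and vertical above 0.6 rad).
It fails at once if a roll or the die is dropped from more than about 20 mm ((contact force between the fingers and red_roll below 0.1 N and height (world z) of red_roll above 0.015 m and linear speed of red_roll above 0.35 m/s) or (contact force between the fingers and blue_roll below 0.1 N and height (world z) of blue_roll above 0.015 m and linear speed of blue_roll above 0.35 m/s) or (contact force between the fingers and die below 0.1 N and height (world z) of die above 0.015 m and linear speed of die above 0.35 m/s)).
It also fails if it takes over 131 s, if anything falls off the work surface, if the arm or the gripper's body presses on something with over 40 N, if the wrist force passes 120 N, or if a joint passes its speed limit or range.

### The arm

A 6-joint arm with a two-finger parallel gripper is mounted at the origin on the work surface. World frame = base frame: x ahead of the robot, y to its left, z up, the work surface at z = 0. Lengths are in m, angles in rad, forces in N, time in s.
With the tool pointing down it reaches from about 0.35 to 0.975 m from the base axis. Payload 4.9 kg.
Tool frame: the origin (TCP) lies at the very end of the fingers, on their centre line; the grasp point (between the pads) lies 19 mm behind it (ctrl.grip_point_offset is the distance from the TCP to the grasp point, in m); z points along the fingers, y is the line along which they close (so a half turn about z gives the same grasp; the last joint's range is limited). The gripper opens to 85 mm and grips with 20 to 120 N. Pads are 22 mm wide; open, the fingers measure 114 mm over their backs; the gripper's body (76 mm by 85 mm) begins 54 mm behind the grasp point. The pads swing forward as they close: fully open they stand 13 mm farther back than shut.
Start: joints at [-1.436, 0.053, 1.613, -0, 1.476, -0.119], TCP at [0.157, -0.605, 0.231] pointing down, gripper open.
Joint ranges: [-3.01, 3.01], [-1.01, 2.22], [0.06, 2.58], [-1.02, 4.17], [0.09, 2.62], [-3.14, 3.14]. Speed limits (rad/s): [2.57, 2.57, 3.14, 3.14, 3.14, 3.14].

### API

Orientations are given as a rotation vector (axis times angle).
In Python, from station import ctrl gives the robot as it stands.
- The arm moves only by the tool send_rows, never from a script. Its argument "rows" is a list of rows, each a list of 3 entries, a list of its own where there are three numbers: the finger opening in cm, from 0 to 8.54, then the shift along the tool's x, y, z in cm, then the turn about the tool's z in degrees. A call has 1 to 10 rows; each row shifts and turns the commanded pose from where the row before left it, along the tool's axes as they then stand; what a row does not reach is not made up. A row lasts 1/8 s, in which the tool goes at most 62.5 mm and 10.7 degrees, less where a joint would pass 70% of its speed; a pose out of reach is approached as far as the arm can. A call with a gripper value outside its range is refused whole. The fingers move at their own pace and stop on an object; "newtons" is the grip in N (left out, the last holds). Time passes only in rows, so rows that do not move let the fingers close. It gives the time, the measured TCP pose, the force, the opening and the grip force at its end, in the units of the state.
- ctrl.get_obs(): the state, without advancing time (a new reading comes with each control period).
- ctrl.get_image(name): name is "side" or "top"; returns a dict with "frame" (400x640x3 uint8, red, green, blue), "range_z" (400x640 float32, m along the optical axis (not along the pixel's ray), 0 where there is no reading), "fx", "fy", "cx", "cy" (pixels), "cam_to_world" (4x4, takes a point from camera to world coordinates). Camera axes: x right, y down, z forward; pixel columns grow to the right and rows downward; lengths in m; the calibration is good to about 2 mm. A picture is of the moment at which its call begins.
- ctrl.finish_job(): hands the job in; it is judged then, once.
The state is a dict: "t": time; "q": joint angles; "dq": joint speeds; "effort": joint torques, N m; "tool_pos": TCP position; "tool_rot": TCP orientation; "contact_force": force on the tool from outside, world axes, zero at the start; "wrist_torque": the same for the moment, N m; "opening": finger opening in m; "grip_force": force on a finger pad.
Only numpy, scipy, OpenCV 4.12 (cv2) and the standard library are available. Lean on these libraries where they do the work, as an engineer would, in place of code of your own. Each camera call takes 0.05 s, during which the arm holds its last target. There are 200 camera calls.

## Working session

There is one attempt and no reset: what is moved stays moved. The work goes in short steps, Python scripts to look and compute and a tool call to move; the robot and the scene stay as the last step left them, time stands still between calls to the robot, and variables do not carry over. Pictures are saved under pics/ and viewed, at most 14 in all, crops included, and the job is handed in when it is done.

Besides the shell and the picture viewer there is one more tool, called after ">>>" as name([rows], argument=value, ...), one row to a line, values as JSON. send_rows: Moves the arm, as the interface text tells. Its arguments: {"type":"object","properties":{"rows":{"type":"array","items":{"type":"array"}},"newtons":{"type":"number"}},"required":["rows"]}

```bash
mkdir -p pics; ls; python3 - <<'E'
from station import ctrl
import cv2,numpy as np
print(ctrl.get_obs(), ctrl.grip_point_offset)
for n in("top","side"):
    d=ctrl.get_image(n); np.savez(f"{n}0.npz",**d)
    cv2.imwrite(f"pics/{n}0.png",d["frame"][:,:,::-1]); print(n,d["fx"],d["cx"],d["cy"],d["cam_to_world"])
E
```

```text
pics
{'t': 0.0, 'q': array([-1.43602860e+00,  5.33518183e-02,  1.61427857e+00,  8.17123032e-06,
        1.47602402e+00, -1.18946861e-01]), 'dq': array([-1.07190648e-04, -1.52246559e-03, -3.36200945e-04,  2.71518358e-04,
       -1.08633943e-03, -2.11658804e-05]), 'effort': array([-7.16305440e-04, -3.93680513e+01, -3.70177710e+01, -9.53268705e-05,
        7.02261736e-03,  1.01017059e-05]), 'tool_pos': array([ 0.15682634, -0.60436118,  0.23007537]), 'tool_rot': array([-3.11430303e+00, -3.97203811e-01,  1.28339559e-05]), 'contact_force': array([-0.74557515, -0.02409841,  0.42371659]), 'wrist_torque': array([-0.00199033,  0.00658127, -0.01630088]), 'grip_force': 0.0, 'opening': 0.08568658894032773} 0.0187
top 408.26477846849986 324.43344773999735 197.4771673707779 [[-0.02475043 -0.9944433   0.10232274  0.48668682]
 [-0.99969259  0.02447053 -0.00399002 -0.00173419]
 [ 0.00146396 -0.10239004 -0.99474325  0.92259797]
 [ 0.          0.          0.          1.        ]]
side 438.3553293408454 312.98648465680344 206.7929033577096 [[ 0.98410261 -0.12693734  0.12421335  0.48179634]
 [-0.17750963 -0.72541837  0.6650252  -0.56124623]
 [ 0.00569012 -0.6765021  -0.73641872  0.66378546]
 [ 0.          0.          0.          1.        ]]
```

View pics/top0.png

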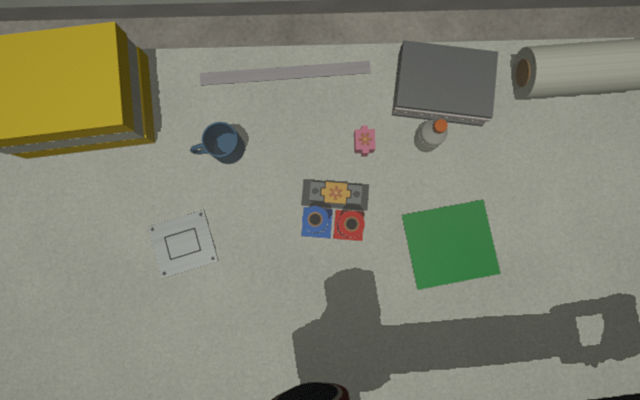

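View pics/side0.png

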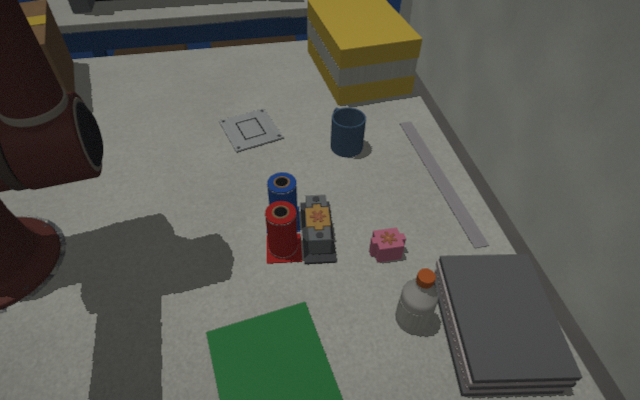

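The top view shows the rack with the die near (336,192), the blue roll at (316,220), the red roll at (351,223), the mat at (451,244) and the plate at (183,243). The side view agrees. I'll enlarge both and measure.

```bash
cat > h.py <<'E'
import cv2,numpy as np
def load(n): return dict(np.load(n))
def ray(d,u,v,z):
    "pixel -> world at height z"
    M=d["cam_to_world"]; r=M[:3,:3]@np.array([(u-d["cx"])/d["fx"],(v-d["cy"])/d["fy"],1.])
    return M[:3,3]+r*(z-M[2,3])/r[2]
def pts(d):
    v,u=np.mgrid[0:400,0:640]; Z=d["range_z"]
    P=np.stack([(u-d["cx"])/d["fx"]*Z,(v-d["cy"])/d["fy"]*Z,Z],-1)
    return P@d["cam_to_world"][:3,:3].T+d["cam_to_world"][:3,3]
def rect(P):
    "min-area rectangle of xy points, mm"
    c,s,a=cv2.minAreaRect((P[:,:2]*1000).astype(np.float32)); return np.round(c,1),np.round(s,1),round(a,1)
E
python3 - <<'E'
from h import *
d=load("top0.npz"); P=pts(d); f=d["frame"].astype(int); R,G,B=f[...,0],f[...,1],f[...,2]
def onplane(m,z):
    m=m.astype(np.uint8); n,l,s,_=cv2.connectedComponentsWithStats(m); m=l==1+np.argmax(s[1:,4])
    v,u=np.nonzero(m); return np.array([ray(d,a,b,z) for a,b in zip(u,v)]),P[m]
m=(G>R+40)&(G>B+30); q,p=onplane(m,.003); print("mat",rect(q),np.median(p[:,2]))
x,y,z=P[...,0],P[...,1],P[...,2]
reg=(x>.35)&(x<.62)&(abs(y)<.15)
for n,m in(("red",(R>G+50)&(R>B+50)),("blue",(B>R+40))):
    t=m&reg&(z>.09); c=P[t]; print(n,"top",t.sum(),rect(c),np.median(z[t]), cv2.minEnclosingCircle((c[:,:2]*1000).astype(np.float32)))
    q,p=onplane(m&reg,.003); 
t=reg&(z>.035)&(z<.06)&(x>.46); print("rack blocks",rect(P[t]),np.median(z[t]))
for n,k in (("bottle",(x>.55)&(x<.75)&(y<-.2)&(y>-.33)&(z>.03)),("mug",(x>.55)&(x<.75)&(y>.15)&(y<.38)&(z>.03))): print(n,P[k].min(0),P[k].max(0))
b=cv2.resize(d["frame"][165:255,280:390],None,fx=7,fy=6.5,interpolation=3)
a=cv2.resize(d["frame"][200:285,140:230],None,fx=7,fy=7,interpolation=3)
cv2.imwrite("pics/rack.png",b[:,:,::-1]); cv2.imwrite("pics/plate.png",a[:,:,::-1])
E
```

```text
mat (array([ 470.2, -284.6]), array([168.1, 187.4]), 9.3) 0.0029826993028357895
red top 398 (array([515.6, -41.5]), array([53. , 82.9]), 3.5) 0.10266641524760078 ((509.2967834472656, -40.78424835205078), 45.123451232910156)
blue top 372 (array([528.2,  15. ]), array([52.4, 52.3]), 89.1) 0.10272212784327389 ((528.4863891601562, 15.589305877685547), 27.080373764038086)
rack blocks (array([553.6, -23.8]), array([112.5, 115. ]), 81.0) 0.04576555903692564
bottle [ 0.6787706  -0.32977192  0.03007697] [ 0.74994438 -0.21123337  0.13322107]
mug [0.66391668 0.17408004 0.03006144] [0.73859165 0.28276092 0.08782323]
```

View pics/rack.png

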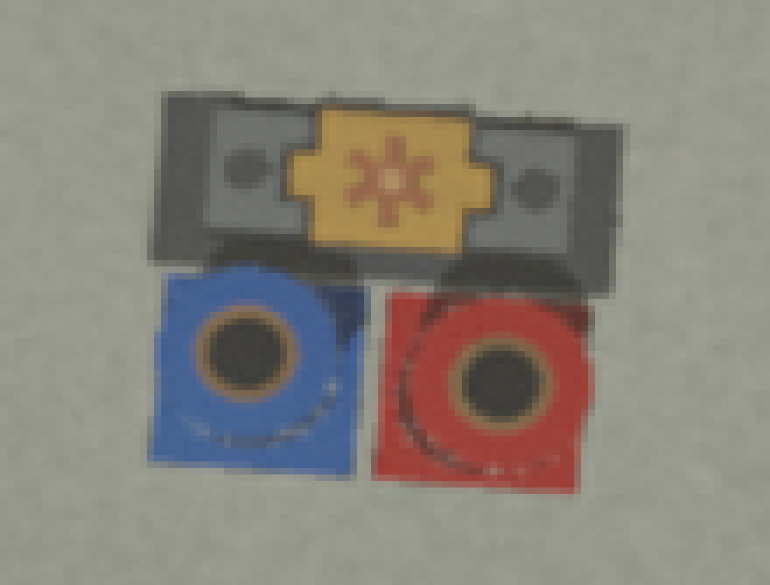

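View pics/plate.png

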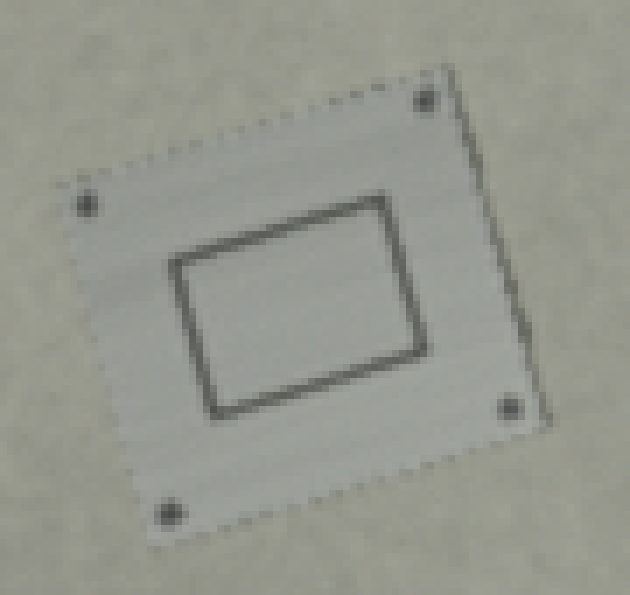

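The rack crop shows the die face centred near (391,181), with the pads' front edges running from (148,465) to (578,493). The plate outline corners are (172,262), (384,197), (425,352) and (215,417). I'll convert these.

```bash
python3 - <<'E'
from h import *
d=load("top0.npz")
def C(l,z,o,s): return np.array([ray(d,o[0]+(a+.5)/s[0]-.5,o[1]+(b+.5)/s[1]-.5,z)*1000 for a,b in l])[:,:2]
def ang(v): return round(np.degrees(np.arctan2(v[1],v[0])),1)
r=lambda l,z:C(l,z,(280,165),(7,6.5)); p=lambda l,z:C(l,z,(140,200),(7,7))
def quad(n,q): # TL,TR,BR,BL in image ; +y = left, +x = up
    print(n,"c",q.mean(0).round(1),"yaw(x axis)",ang(q[0]+q[1]-q[2]-q[3]),ang(q[0]+q[3]-q[1]-q[2])-90,"sizes",np.linalg.norm(q-np.roll(q,-1,0),axis=1).round(1))
quad("rackplate",r([(162,92),(622,125),(610,297),(148,260)],.006))
quad("diebody",r([(318,107),(472,122),(463,250),(308,238)],.046))
quad("dietong",r([(288,150),(495,168),(493,212),(286,195)],.046))
quad("blocks",r([(210,108),(578,130),(568,250),(203,226)],.046))
quad("pads",r([(165,275),(593,305),(578,493),(148,465)],.003))
quad("bluepad",r([(165,275),(370,290),(355,478),(148,465)],.003))
quad("redpad",r([(386,291),(593,305),(578,493),(372,478)],.003))
quad("outline",p([(172,262),(384,197),(425,352),(215,417)],.006))
quad("holes",p([(87,204),(425,100),(510,408),(170,514)],.006))
quad("plate",p([(60,182),(447,65),(548,425),(152,548)],.006))
print("holes of rolls",r([(248,353),(502,383)],.103).round(1))
s=load("side0.npz"); print("bottle/mug side", )
E
```

```text
rackplate c [587.6 -28.6] yaw(x axis) -5.6 -6.099999999999994 sizes [149.4  60.2 149.1  59. ]
diebody c [587.9 -29.1] yaw(x axis) -5.4 -6.799999999999997 sizes [47.9 42.9 47.9 44. ]
dietong c [587.2 -29.1] yaw(x axis) -3.9 -6.599999999999994 sizes [64.2 14.7 64.1 15.1]
blocks c [588.1 -28.9] yaw(x axis) -5.3 -5.299999999999997 sizes [114.1  40.3 112.7  39.6]
pads c [521.6 -22.2] yaw(x axis) -6.0 -5.599999999999994 sizes [138.4  65.1 138.   65.9]
bluepad c [525.1  13.5] yaw(x axis) -5.8 -5.599999999999994 sizes [66.3 65.2 66.5 65.9]
redpad c [518.2 -57.9] yaw(x axis) -5.9 -5.700000000000003 sizes [66.9 65.1 66.1 64.8]
outline c [485.9 314. ] yaw(x axis) 15.7 15.799999999999997 sizes [70.1 51.3 69.1 51.4]
holes c [486.3 314.3] yaw(x axis) 15.8 15.900000000000006 sizes [112.  102.4 111.6 102.4]
plate c [486.8 313.1] yaw(x axis) 15.4 15.700000000000003 sizes [128.2 119.9 129.8 120.3]
holes of rolls [[528.3  15. ]
 [517.2 -57.6]]
bottle/mug side
```

>>> send_rows([
  [8.5,[0,0,0],-10],
  [8.5,[0,0,0],-10],
  [8.5,[0,0,0],-10],
  [8.5,[0,0,0],-10],
  [8.5,[0,0,0],-10],
  [8.5,[0,0,0],-10],
  [8.5,[0,0,0],-9.7],
  [8.5,[0,0,0],0],
], newtons=40)

```text
t: 1.1
tool_pos: [0.1569, -0.6046, 0.2307]
tool_rot: [-2.332, -2.104, -0.001]
contact_force: [0.5, -0.5, 0.5]
opening: 0.085
grip_force: 0.0
```

```bash
cat > go.py <<'E'
import sys,numpy as np
from station import ctrl
from scipy.spatial.transform import Rotation as R
o=ctrl.get_obs(); r=R.from_rotvec(o["tool_rot"]); m=r.as_matrix()
print("t",round(o["t"],2),"pos mm",(o["tool_pos"]*1000).round(1),"yaw of tool y",np.degrees(np.arctan2(m[1,1],m[0,1])).round(2),"open",round(o["opening"]*1000,1),"grip",round(o["grip_force"],1),"F",o["contact_force"].round(1),"tilt",np.degrees(np.arccos(-m[2,2])).round(2))
a=list(map(float,sys.argv[1:]))
while a:
    t,a=np.array(a[:3]),a[3:]
    print("to",t,"shift cm in tool axes",(m.T@(t/1000-o["tool_pos"])*100).round(2))
E
python3 go.py 517.5 -57.6 230 517.5 -57.6 60
```

```text
t 1.1 pos mm [ 156.9 -604.6  230.7] yaw of tool y -5.87 open 85.0 grip 0.0 F [ 0.5 -0.5  0.5] tilt 0.06
to [517.5 -57.6 230. ] shift cm in tool axes [58.11 30.27  0.12]
to [517.5 -57.6  60. ] shift cm in tool axes [58.09 30.28 17.12]
```

>>> send_rows([
  [8.5,[2,1,0],0],
  [8.5,[4,2,0],0],
  [8.5,[4,2,0],0],
  [8.5,[4,2,0],0],
  [8.5,[4,2,0],0],
  [8.5,[4,2,0],0],
  [8.5,[4,2,0],0],
  [8.5,[4,2,0],0],
  [8.5,[4,2,0],0],
  [8.5,[4,2,0],0],
])

```text
t: 2.35
tool_pos: [0.3845, -0.2435, 0.2311]
tool_rot: [2.332, 2.105, 0.001]
contact_force: [1.0, 0.1, -0.1]
opening: 0.0848
grip_force: 0.0
```

>>> send_rows([
  [8.5,[4,2,0],0],
  [8.5,[4,2,0],0],
  [8.5,[4,2,0],0],
  [8.5,[4,2,0],0],
  [8.5,[3,2,0],0],
  [8.5,[1.1,1.3,0],0],
  [8.5,[0,0,0],0],
  [8.5,[0,0,0],0],
])

```text
t: 3.35
tool_pos: [0.5161, -0.058, 0.2312]
tool_rot: [-2.331, -2.105, 0.001]
contact_force: [-0.5, 0.4, 0.1]
opening: 0.085
grip_force: 0.0
```

```bash
python3 go.py 517.5 -57.6 60
python3 - <<'E'
from station import ctrl
import cv2
d=ctrl.get_image("side"); cv2.imwrite("pics/s1.png",cv2.resize(d["frame"][100:300,180:430],None,fx=3,fy=3)[:,:,::-1])
E
```

```text
t 3.35 pos mm [516.1 -58.  231.2] yaw of tool y -5.83 open 85.0 grip 0.0 F [-0.5  0.4  0.1] tilt 0.04
to [517.5 -57.6  60. ] shift cm in tool axes [ 0.05  0.15 17.12]
```

View pics/s1.png

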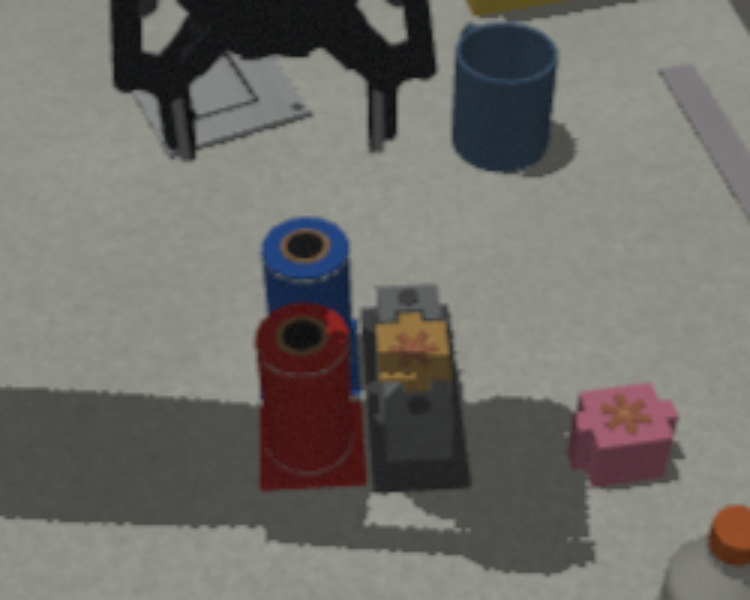

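The open fingers at (180,155) and (378,150) sit along the rack's x above the red roll at (302,335), and they clear the blue roll. I'll descend and grip.

>>> send_rows([
  [8.5,[0,0.15,2],0],
  [8.5,[0,0,3],0],
  [8.5,[0,0,3],0],
  [8.5,[0,0,3],0],
  [8.5,[0,0,3],0],
  [8.5,[0,0,2],0],
  [8.5,[0,0,1.1],0],
  [8.5,[0,0,0],0],
  [5,[0,0,0],0],
  [5,[0,0,0],0],
])

```text
t: 4.65
tool_pos: [0.519, -0.0577, 0.0617]
tool_rot: [2.329, 2.106, 0.002]
contact_force: [-1.2, -0.2, 1.1]
opening: 0.0532
grip_force: 42.1
```

>>> send_rows([
  [4.5,[0,0,0],0],
  [4.5,[0,0,0],0],
  [4.5,[0,0,0],0],
  [4.5,[0,0,0],0],
  [4.5,[0,0,0],0],
])

```text
t: 5.28
tool_pos: [0.5191, -0.0577, 0.0616]
tool_rot: [2.329, 2.106, 0.001]
contact_force: [-1.1, 0.6, 5.8]
opening: 0.0532
grip_force: 42.4
```

```bash
python3 go.py 477.5 -329 100
```

```text
t 5.28 pos mm [519.1 -57.7  61.6] yaw of tool y -5.75 open 53.2 grip 42.4 F [-1.1  0.6  5.8] tilt 0.11
to [ 477.5 -329.   100. ] shift cm in tool axes [-27.41  -1.41  -3.83]
```

>>> send_rows([
  [4.5,[0,0,-1],0],
  [4.5,[0,0,-2],0],
  [4.5,[0,0,-1],0],
  [4.5,[-2,-0.1,0],0],
  [4.5,[-4,-0.2,0],0],
  [4.5,[-4,-0.2,0],0],
  [4.5,[-4,-0.2,0],0],
  [4.5,[-4,-0.2,0],0],
  [4.5,[-4,-0.2,0],0],
  [4.5,[-3,-0.2,0],0],
])

```text
t: 6.52
tool_pos: [0.4795, -0.3062, 0.1]
tool_rot: [-2.331, -2.106, 0.0]
contact_force: [0.7, 0.7, -2.5]
opening: 0.0534
grip_force: 42.5
```

>>> send_rows([
  [4.5,[-1.7,-0.2,0],0],
  [4.5,[-0.7,-0.1,0],0],
  [4.5,[0,0,0],0],
  [4.5,[0,0,0],0],
])

```text
t: 7.02
tool_pos: [0.4749, -0.3275, 0.1002]
tool_rot: [-2.329, -2.108, -0.0]
contact_force: [-0.4, 0.0, -2.1]
opening: 0.0534
grip_force: 42.5
```

```bash
python3 go.py 477.5 -329 62
```

```text
t 7.03 pos mm [ 474.9 -327.5  100.2] yaw of tool y -5.7 open 53.4 grip 42.5 F [-0.4  0.  -2.1] tilt 0.03
to [ 477.5 -329.    62. ] shift cm in tool axes [-0.13  0.27  3.82]
```

>>> send_rows([
  [4.5,[0,0,1.5],0],
  [4.5,[0,0,1],0],
  [4.5,[0,0,0.7],0],
  [4.5,[0,0,0.4],0],
  [4.5,[0,0,0.2],0],
  [4.5,[0,0,0],0],
  [4.5,[0,0,0],0],
])

```text
t: 7.9
tool_pos: [0.475, -0.3287, 0.0628]
tool_rot: [2.33, 2.106, 0.0]
contact_force: [0.0, 1.0, -3.0]
opening: 0.0535
grip_force: 42.5
```

>>> send_rows([
  [5.6,[0,0,0],0],
  [6,[0,0,0],0],
  [8.5,[0,0,0],0],
  [8.5,[0,0,0],0],
  [8.5,[0,0,0],0],
  [8.5,[0,0,-2],0],
  [8.5,[0,0,-4],0],
  [8.5,[0,0,-3],0],
  [8.5,[0,0,-1],0],
])

```text
t: 9.02
tool_pos: [0.4761, -0.3296, 0.1665]
tool_rot: [2.326, 2.103, 0.001]
contact_force: [-0.3, -0.4, 0.1]
opening: 0.085
grip_force: 0.0
```

```bash
python3 go.py 528.2 15 160 528.2 15 62
```

```text
t 9.03 pos mm [ 476.1 -329.6  166.5] yaw of tool y -5.76 open 85.0 grip 0.0 F [-0.3 -0.4  0.1] tilt 0.35
to [528.2  15.  160. ] shift cm in tool axes [34.82  1.72  0.53]
to [528.2  15.   62. ] shift cm in tool axes [34.85  1.67 10.33]
```

>>> send_rows([
  [8.5,[2.5,0.1,0],0],
  [8.5,[4,0.2,0],0],
  [8.5,[4,0.2,0],0],
  [8.5,[4,0.2,0],0],
  [8.5,[4,0.2,0],0],
  [8.5,[4,0.2,0],0],
  [8.5,[4,0.2,0],0],
  [8.5,[4,0.2,0],0],
  [8.5,[3,0.1,0],0],
  [8.5,[1.3,0.1,0],0],
])

```text
t: 10.28
tool_pos: [0.5252, 0.0184, 0.1606]
tool_rot: [-2.326, -2.108, 0.003]
contact_force: [0.5, 0.1, 0.2]
opening: 0.085
grip_force: 0.0
```

>>> send_rows([
  [8.5,[0,0,0],0],
  [8.5,[0,0,0],0],
])

```text
t: 10.52
tool_pos: [0.5263, 0.0155, 0.1619]
tool_rot: [-2.331, -2.106, 0.001]
contact_force: [-0.4, -0.4, -0.4]
opening: 0.0851
grip_force: 0.0
```

```bash
python3 go.py  528.2 15 62
python3 - <<'E'
from h import *
from station import ctrl
d=ctrl.get_image("top"); P=pts(d); f=d["frame"].astype(int); R,G,B=f[...,0],f[...,1],f[...,2]
m=(R>G+40)&(R>B+40)&(P[...,1]<-.2)&(P[...,0]<.6)&(P[...,2]>.09); q=P[m]; print(m.sum(),rect(q),np.median(q[:,2]))
E
```

```text
t 10.53 pos mm [526.3  15.5 161.9] yaw of tool y -5.8 open 85.1 grip 0.0 F [-0.4 -0.4 -0.4] tilt 0.05
to [528.2  15.   62. ] shift cm in tool axes [-0.02  0.2   9.99]
403 (array([ 472.7, -327.5]), array([52.8, 49.7]), 88.3) 0.10280283747939911
```

>>> send_rows([
  [8.5,[0,0.2,2],0],
  [8.5,[0,0,3],0],
  [8.5,[0,0,2.5],0],
  [8.5,[0,0,1.5],0],
  [8.5,[0,0,1],0],
  [8.5,[0,0,0],0],
  [5,[0,0,0],0],
  [4.5,[0,0,0],0],
  [4.5,[0,0,0],0],
  [4.5,[0,0,0],0],
])

```text
t: 11.82
tool_pos: [0.5296, 0.0158, 0.0636]
tool_rot: [2.329, 2.106, 0.002]
contact_force: [-0.1, -0.0, 6.0]
opening: 0.0529
grip_force: 42.2
```

>>> send_rows([
  [4.5,[0,0,0],0],
  [4.5,[0,0,0],0],
  [4.5,[0,0,0],0],
  [4.5,[0,0,-1],0],
  [4.5,[0,0,-2],0],
  [4.5,[0,0,-1],0],
  [4.5,[0,0,0],0],
])

```text
t: 12.7
tool_pos: [0.5289, 0.0158, 0.1029]
tool_rot: [2.33, 2.106, 0.001]
contact_force: [-0.3, -0.4, -2.8]
opening: 0.0533
grip_force: 42.6
```

```bash
python3 go.py 464 -240 100
```

```text
t 12.7 pos mm [528.9  15.8 102.9] yaw of tool y -5.76 open 53.3 grip 42.6 F [-0.3 -0.4 -2.8] tilt 0.07
to [ 464. -240.  100.] shift cm in tool axes [-26.11  -3.89   0.28]
```

>>> send_rows([
  [4.5,[-2,-0.3,0],0],
  [4.5,[-4,-0.6,0],0],
  [4.5,[-4,-0.6,0],0],
  [4.5,[-4,-0.6,0],0],
  [4.5,[-4,-0.6,0],0],
  [4.5,[-4,-0.6,0],0],
  [4.5,[-2.5,-0.4,0],0],
  [4.5,[-1.5,-0.1,0],0],
  [4.5,[0,0,0],0],
  [4.5,[0,0,0],0],
])

```text
t: 13.95
tool_pos: [0.4647, -0.2381, 0.1019]
tool_rot: [-2.329, -2.107, -0.0]
contact_force: [-0.4, 0.9, -2.6]
opening: 0.0532
grip_force: 42.7
```

>>> send_rows([
  [4.5,[0,0,1.5],0],
  [4.5,[0,0,1.2],0],
  [4.5,[0,0,0.7],0],
  [4.5,[0,0,0.4],0],
  [4.5,[0,0,0.1],0],
  [4.5,[0,0,0],0],
  [4.5,[0,0,0],0],
])

```text
t: 14.82
tool_pos: [0.465, -0.2392, 0.0636]
tool_rot: [2.33, 2.106, 0.0]
contact_force: [-0.2, -0.3, -1.7]
opening: 0.0531
grip_force: 42.7
```

>>> send_rows([
  [4.5,[0,0,0.1],0],
  [5.6,[0,0,0],0],
  [6,[0,0,0],0],
  [8.5,[0,0,0],0],
  [8.5,[0,0,0],0],
  [8.5,[0,0,0],0],
  [8.5,[0,0,-2],0],
  [8.5,[0,0,-4],0],
  [8.5,[0,0,-3],0],
  [8.5,[0,0,-1],0],
])

```text
t: 16.08
tool_pos: [0.4657, -0.2397, 0.1647]
tool_rot: [2.327, 2.104, 0.001]
contact_force: [0.2, -0.5, 0.9]
opening: 0.0851
grip_force: 0.0
```

```bash
python3 go.py 587.7 -28.8 160 587.7 -28.8 20
```

```text
t 16.07 pos mm [ 465.7 -239.7  164.7] yaw of tool y -5.76 open 85.1 grip 0.0 F [ 0.2 -0.5  0.9] tilt 0.24
to [587.7 -28.8 160. ] shift cm in tool axes [22.21 10.02  0.46]
to [587.7 -28.8  20. ] shift cm in tool axes [22.24  9.97 14.46]
```

>>> send_rows([
  [8.5,[2,0.9,0],0],
  [8.5,[4,1.8,0],0],
  [8.5,[4,1.8,0],0],
  [8.5,[4,1.8,0],0],
  [8.5,[4,1.8,0],0],
  [8.5,[2.7,1.2,0],0],
  [8.5,[1.5,0.7,0],0],
  [8.5,[0,0,0],0],
  [8.5,[0,0,0],0],
])

```text
t: 17.2
tool_pos: [0.586, -0.0289, 0.1619]
tool_rot: [-2.331, -2.106, 0.001]
contact_force: [-0.4, 0.1, -0.1]
opening: 0.085
grip_force: 0.0
```

```bash
python3 go.py  587.7 -28.8 17
python3 - <<'E'
from h import *
from station import ctrl
d=ctrl.get_image("top"); P=pts(d); f=d["frame"].astype(int); R,G,B=f[...,0],f[...,1],f[...,2]
k=(P[...,1]<-.19)&(P[...,0]<.6)&(P[...,2]>.09)
for m in ((R>G+40)&(R>B+40)&k,(B>R+30)&k): q=P[m]; print(m.sum(),rect(q),np.median(q[:,2]))
d=ctrl.get_image("side"); cv2.imwrite("pics/s2.png",cv2.resize(d["frame"][100:400,180:480],None,fx=2,fy=2)[:,:,::-1])
E
```

```text
t 17.2 pos mm [586.  -28.9 161.9] yaw of tool y -5.8 open 85.0 grip 0.0 F [-0.4  0.1 -0.1] tilt 0.05
to [587.7 -28.8  17. ] shift cm in tool axes [ 0.04  0.18 14.49]
408 (array([ 472.8, -327.6]), array([53. , 49.8]), 88.6) 0.10293231789188212
407 (array([ 464. , -239.1]), array([52.9, 51.6]), 88.3) 0.10281811266990326
```

View pics/s2.png

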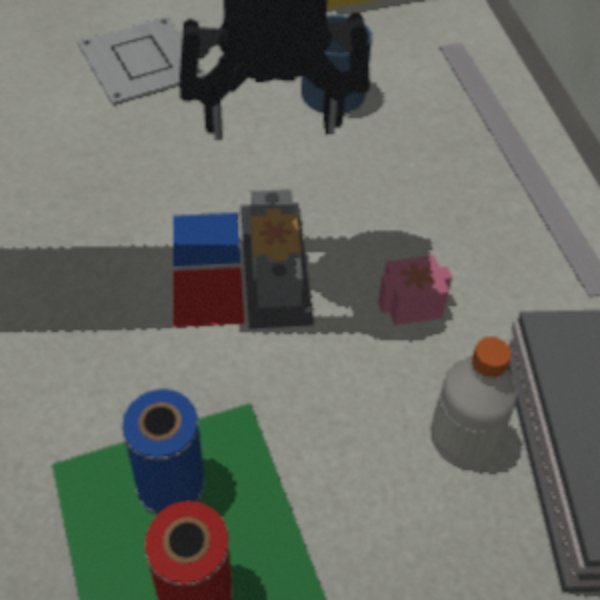

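Both rolls stand on the mat, blue at (160,430) and red at (187,545), and the gripper is over the die. I'll descend onto it.

>>> send_rows([
  [8.5,[0,0.2,2],0],
  [8.5,[0,0,3],0],
  [8.5,[0,0,3],0],
  [8.5,[0,0,3],0],
  [8.5,[0,0,2],0],
  [8.5,[0,0,1],0],
  [8.5,[0,0,0.4],0],
  [8.5,[0,0,0],0],
  [8.5,[0,0,0],0],
])

```text
t: 18.42
tool_pos: [0.5894, -0.0285, 0.0195]
tool_rot: [2.329, 2.106, 0.002]
contact_force: [0.5, 0.6, 0.4]
opening: 0.0852
grip_force: 0.0
```

>>> send_rows([
  [5.5,[0,0,0],0],
  [5,[0,0,0],0],
  [4.5,[0,0,0],0],
  [4.2,[0,0,0],0],
  [3.5,[0,0,0],0],
  [3.5,[0,0,0],0],
  [3.5,[0,0,0],0],
  [3.5,[0,0,0],0],
], newtons=40)

```text
t: 19.42
tool_pos: [0.589, -0.0284, 0.0188]
tool_rot: [2.33, 2.106, 0.001]
contact_force: [0.8, -0.3, 4.2]
opening: 0.0433
grip_force: 42.7
```

```bash
python3 go.py  587.7 -28.8 90
```

```text
t 19.43 pos mm [589.  -28.4  18.8] yaw of tool y -5.76 open 43.3 grip 42.7 F [ 0.8 -0.3  4.2] tilt 0.06
to [587.7 -28.8  90. ] shift cm in tool axes [-0.05 -0.11 -7.12]
```

Gripped. Next is a gentle lift straight up.

>>> send_rows([
  [3.5,[0,0,-0.5],0],
  [3.5,[0,0,-1],0],
  [3.5,[0,0,-1],0],
  [3.5,[0,0,-1],0],
  [3.5,[0,0,-1],0],
  [3.5,[0,0,-1],0],
  [3.5,[0,0,-1],0],
  [3.5,[0,0,-1],0],
  [3.5,[0,0,-0.5],0],
  [3.5,[0,0,0],0],
])

```text
t: 20.68
tool_pos: [0.5888, -0.0284, 0.0988]
tool_rot: [2.33, 2.107, 0.001]
contact_force: [-0.2, 0.1, -2.0]
opening: 0.0431
grip_force: 42.2
```

```bash
python3 go.py  486 314 98
python3 - <<'E'
from station import ctrl
import cv2
d=ctrl.get_image("side"); cv2.imwrite("pics/s3.png",cv2.resize(d["frame"][100:300,230:430],None,fx=2.5,fy=2.5)[:,:,::-1])
E
```

```text
t 20.68 pos mm [588.8 -28.4  98.8] yaw of tool y -5.76 open 43.1 grip 42.2 F [-0.2  0.1 -2. ] tilt 0.05
to [486. 314.  98.] shift cm in tool axes [ 33.04 -13.66   0.07]
```

View pics/s3.png

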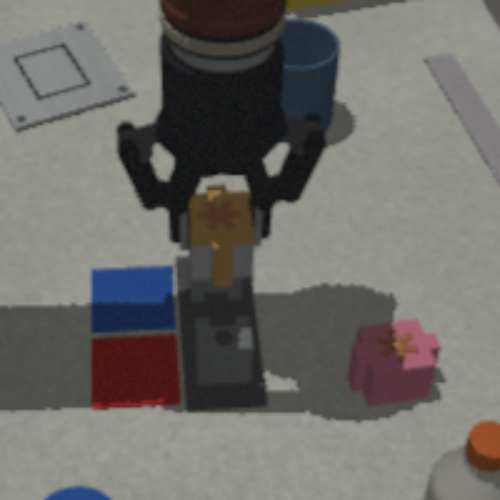

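The die hangs level in the fingers at (220,215), clear of the blocks. I'll carry it to the plate and turn it.

>>> send_rows([
  [3.5,[2,-0.8,0],0],
  [3.5,[3.5,-1.5,0],0],
  [3.5,[4,-1.6,0],0],
  [3.5,[4,-1.7,0],0],
  [3.5,[4,-1.7,0],0],
  [3.5,[4,-1.7,0],0],
  [3.5,[4,-1.7,0],0],
  [3.5,[4,-1.6,0],0],
  [3.5,[2.5,-1,0],0],
  [3.5,[1,-0.4,0],0],
])

```text
t: 21.98
tool_pos: [0.4836, 0.3154, 0.0977]
tool_rot: [-2.327, -2.11, 0.002]
contact_force: [0.2, 0.5, -2.3]
opening: 0.0432
grip_force: 42.3
```

>>> send_rows([
  [3.5,[0,0,0],-5],
  [3.5,[0,0,0],-8],
  [3.5,[0,0,0],-6],
  [3.5,[0,0,0],-2.5],
  [3.5,[0,0,0],0],
  [3.5,[0,0,0],0],
])

```text
t: 22.72
tool_pos: [0.4851, 0.3135, 0.0981]
tool_rot: [-1.898, -2.504, 0.001]
contact_force: [0.7, -0.3, -2.8]
opening: 0.0434
grip_force: 42.3
```

```bash
python3 go.py  486 314 19
```

```text
t 22.73 pos mm [485.1 313.5  98.1] yaw of tool y 15.68 open 43.4 grip 42.3 F [ 0.7 -0.3 -2.8] tilt 0.02
to [486. 314.  19.] shift cm in tool axes [0.03 0.1  7.91]
```

>>> send_rows([
  [3.5,[0,0,1.5],0],
  [3.5,[0,0,2],0],
  [3.5,[0,0,2],0],
  [3.5,[0,0,1],0],
  [3.5,[0,0,0.6],0],
  [3.5,[0,0,0.4],0],
  [3.5,[0,0,0.2],0],
  [3.5,[0,0,0.1],0],
  [3.5,[0,0,0.1],0],
  [3.5,[0,0,0],0],
])

```text
t: 23.98
tool_pos: [0.4854, 0.3138, 0.0195]
tool_rot: [1.896, 2.505, 0.001]
contact_force: [-0.4, -1.2, -4.0]
opening: 0.0434
grip_force: 42.2
```

```bash
python3 go.py  486 314 19
```

```text
t 23.98 pos mm [485.4 313.8  19.5] yaw of tool y 15.74 open 43.4 grip 42.2 F [-0.4 -1.2 -4. ] tilt 0.02
to [486. 314.  19.] shift cm in tool axes [0.   0.07 0.05]
```

>>> send_rows([
  [3.5,[0,0,0.1],0],
  [4.5,[0,0,0],0],
  [5,[0,0,0],0],
  [7,[0,0,0],0],
  [8.5,[0,0,0],0],
  [8.5,[0,0,0],0],
  [8.5,[0,0,-2],0],
  [8.5,[0,0,-4],0],
  [8.5,[0,0,-4],0],
  [8.5,[0,0,-4],0],
])

```text
t: 25.22
tool_pos: [0.4855, 0.3139, 0.1614]
tool_rot: [1.896, 2.504, 0.003]
contact_force: [-0.3, 0.2, 0.1]
opening: 0.0853
grip_force: 0.0
```

>>> send_rows([
  [8.5,[-4,0,0],5],
  [8.5,[-4,0,0],8],
  [8.5,[-4,0,0],8.5],
  [8.5,[-4,0,0],0],
  [8.5,[-4,0,0],0],
  [8.5,[-4,0,0],0],
  [8.5,[-4,0,0],0],
  [8.5,[0,0,0],0],
])

```text
t: 26.22
tool_pos: [0.4897, 0.0349, 0.1599]
tool_rot: [2.333, 2.102, 0.002]
contact_force: [0.4, 0.9, -0.9]
opening: 0.0853
grip_force: 0.0
```

```bash
python3 go.py 465 -239.5 165
python3 - <<'E'
from h import *
from station import ctrl
d=ctrl.get_image("top"); P=pts(d); x,y,z=[P[...,i] for i in range(3)]
m=(y>.24)&(y<.39)&(abs(x-.486)<.08)&(z>.04)&(z<.06); print("die",rect(P[m]),np.median(z[m]))
cv2.imwrite("pics/die.png",cv2.resize(d["frame"][200:285,140:230],None,fx=6,fy=6)[:,:,::-1])
E
```

```text
t 26.23 pos mm [489.7  34.9 159.9] yaw of tool y -5.97 open 85.3 grip 0.0 F [ 0.4  0.9 -0.9] tilt 0.13
to [ 465.  -239.5  165. ] shift cm in tool axes [-27.55   0.4   -0.5 ]
die (array([483.8, 312.5]), array([44.1, 61.6]), 15.2) 0.045587039094374504
```

View pics/die.png

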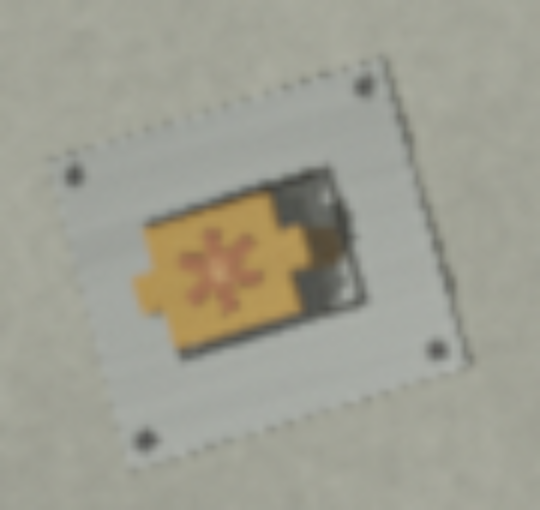

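The die is upright in the outline, with its face at (218,270) shifted in the image only by parallax. It measures about 3 mm from the centre. Next is blue.

>>> send_rows([
  [8.5,[-2.5,0,0],0],
  [8.5,[-4,0.1,0],0],
  [8.5,[-4,0.1,0],0],
  [8.5,[-4,0.1,0],0],
  [8.5,[-4,0,0],0],
  [8.5,[-4,0,0],0],
  [8.5,[-3,0,0],0],
  [8.5,[-1.6,0,0],0],
  [8.5,[0,0,0],0],
  [8.5,[0,0,0],0],
])

```text
t: 27.52
tool_pos: [0.4655, -0.232, 0.1583]
tool_rot: [-2.329, -2.108, -0.001]
contact_force: [-0.1, -0.1, -0.3]
opening: 0.0853
grip_force: 0.0
```

```bash
python3 go.py 465 -239.3 63
```

```text
t 27.52 pos mm [ 465.5 -232.   158.3] yaw of tool y -5.69 open 85.3 grip 0.0 F [-0.1 -0.1 -0.3] tilt 0.04
to [ 465.  -239.3   63. ] shift cm in tool axes [-0.74  0.02  9.53]
```

>>> send_rows([
  [8.5,[-0.7,0,1.5],0],
  [8.5,[0,0,3],0],
  [8.5,[0,0,3],0],
  [8.5,[0,0,1.4],0],
  [8.5,[0,0,0.6],0],
  [8.5,[0,0,0],0],
  [5.5,[0,0,0],0],
  [4.5,[0,0,0],0],
  [4.5,[0,0,0],0],
  [4.5,[0,0,0],0],
])

```text
t: 28.78
tool_pos: [0.4654, -0.2407, 0.0646]
tool_rot: [2.328, 2.105, 0.001]
contact_force: [0.3, 0.7, 5.3]
opening: 0.0533
grip_force: 42.6
```

>>> send_rows([
  [4.5,[0,0,0],0],
  [4.5,[0,0,0],0],
  [4.5,[0,0,0],0],
  [4.5,[0,0,0],0],
])

```text
t: 29.28
tool_pos: [0.4654, -0.2407, 0.0646]
tool_rot: [2.329, 2.106, 0.001]
contact_force: [0.5, -0.3, 5.7]
opening: 0.0529
grip_force: 42.6
```

```bash
python3 go.py 525.6 13.8 103
```

```text
t 29.27 pos mm [ 465.4 -240.7   64.6] yaw of tool y -5.76 open 52.9 grip 42.6 F [ 0.5 -0.3  5.7] tilt 0.14
to [525.6  13.8 103. ] shift cm in tool axes [25.92  3.44 -3.86]
```

>>> send_rows([
  [4.5,[0,0,-1],0],
  [4.5,[0,0,-2],0],
  [4.5,[0,0,-1],0],
  [4.5,[2,0.3,0],0],
  [4.5,[4,0.5,0],0],
  [4.5,[4,0.5,0],0],
  [4.5,[4,0.5,0],0],
  [4.5,[4,0.5,0],0],
  [4.5,[4,0.5,0],0],
  [4.5,[2.5,0.4,0],0],
])

```text
t: 30.52
tool_pos: [0.5199, 0.0034, 0.1021]
tool_rot: [-2.326, -2.108, 0.002]
contact_force: [0.5, -0.4, -3.7]
opening: 0.0527
grip_force: 42.6
```

>>> send_rows([
  [4.5,[1.3,0.2,0],0],
  [4.5,[0,0,0],0],
  [4.5,[0,0,0],0],
  [4.5,[0,0,0],0],
])

```text
t: 31.02
tool_pos: [0.5241, 0.0124, 0.1032]
tool_rot: [2.332, 2.106, -0.0]
contact_force: [0.3, 0.0, -3.0]
opening: 0.0532
grip_force: 42.6
```

```bash
python3 go.py 525.8 12.8 64.6
```

```text
t 31.02 pos mm [524.1  12.4 103.2] yaw of tool y -5.83 open 53.2 grip 42.6 F [ 0.3  0.  -3. ] tilt 0.02
to [525.8  12.8  64.6] shift cm in tool axes [0.06 0.17 3.86]
```

>>> send_rows([
  [4.5,[0,0.1,1.5],0],
  [4.5,[0,0,1.2],0],
  [4.5,[0,0,0.6],0],
  [4.5,[0,0,0.3],0],
  [4.5,[0,0,0.2],0],
  [4.5,[0,0,0.1],0],
  [4.5,[0,0,0],0],
  [4.5,[0,0,0],0],
])

```text
t: 32.02
tool_pos: [0.5255, 0.0131, 0.0647]
tool_rot: [2.33, 2.107, 0.001]
contact_force: [0.6, 0.2, -2.5]
opening: 0.0533
grip_force: 42.7
```

>>> send_rows([
  [5.6,[0,0,0],0],
  [6,[0,0,0],0],
  [8.5,[0,0,0],0],
  [8.5,[0,0,0],0],
  [8.5,[0,0,0],0],
  [8.5,[0,0,-2],0],
  [8.5,[0,0,-4],0],
  [8.5,[0,0,-3],0],
  [8.5,[0,0,-1],0],
  [8.5,[0,0,0],0],
])

```text
t: 33.28
tool_pos: [0.5254, 0.0131, 0.1644]
tool_rot: [2.33, 2.107, 0.001]
contact_force: [1.0, -0.3, -0.5]
opening: 0.0855
grip_force: 0.0
```

```bash
python3 go.py 474.5 -329 165
```

```text
t 33.27 pos mm [525.4  13.1 164.4] yaw of tool y -5.76 open 85.5 grip 0.0 F [ 1.  -0.3 -0.5] tilt 0.04
to [ 474.5 -329.   165. ] shift cm in tool axes [-34.54  -1.63  -0.07]
```

>>> send_rows([
  [8.5,[-2.5,-0.1,0],0],
  [8.5,[-4,-0.2,0],0],
  [8.5,[-4,-0.2,0],0],
  [8.5,[-4,-0.2,0],0],
  [8.5,[-4,-0.2,0],0],
  [8.5,[-4,-0.2,0],0],
  [8.5,[-4,-0.2,0],0],
  [8.5,[-4,-0.2,0],0],
  [8.5,[-3,-0.1,0],0],
  [8.5,[-1,0,0],0],
])

```text
t: 34.52
tool_pos: [0.4735, -0.3292, 0.162]
tool_rot: [-2.33, -2.102, 0.0]
contact_force: [-0.2, 0.8, -0.2]
opening: 0.0846
grip_force: 0.0
```

>>> send_rows([
  [8.5,[0,0,0],0],
  [8.5,[0,0,0],0],
])

```text
t: 34.78
tool_pos: [0.4747, -0.3274, 0.1637]
tool_rot: [-2.328, -2.107, -0.0]
contact_force: [0.3, -0.3, -0.3]
opening: 0.0853
grip_force: 0.0
```

```bash
python3 go.py 474.5 -328.7 63
python3 - <<'E'
from h import *
from station import ctrl
d=ctrl.get_image("top"); P=pts(d); f=d["frame"].astype(int); R,G,B=f[...,0],f[...,1],f[...,2]
m=(B>R+30)&(abs(P[...,1])<.1)&(P[...,0]<.6)&(P[...,2]>.09); q=P[m]; print(m.sum(),rect(q),np.median(q[:,2]))
E
```

```text
t 34.77 pos mm [ 474.7 -327.4  163.7] yaw of tool y -5.7 open 85.3 grip 0.0 F [ 0.3 -0.3 -0.3] tilt 0.07
to [ 474.5 -328.7   63. ] shift cm in tool axes [-0.15 -0.   10.07]
388 (array([523.1,  12. ]), array([56.9, 53.1]), 63.8) 0.10257965047321671
```

>>> send_rows([
  [8.5,[0,0,2],0],
  [8.5,[0,0,3],0],
  [8.5,[0,0,3],0],
  [8.5,[0,0,1.4],0],
  [8.5,[0,0,0.6],0],
  [8.5,[0,0,0],0],
  [5.5,[0,0,0],0],
  [4.5,[0,0,0],0],
  [4.5,[0,0,0],0],
  [4.5,[0,0,0],0],
])

```text
t: 36.08
tool_pos: [0.4752, -0.3292, 0.0657]
tool_rot: [2.329, 2.106, -0.0]
contact_force: [-1.4, 0.9, 6.0]
opening: 0.0534
grip_force: 41.9
```

>>> send_rows([
  [4.5,[0,0,0],0],
  [4.5,[0,0,0],0],
  [4.5,[0,0,0],0],
  [4.5,[0,0,-1],0],
  [4.5,[0,0,-2],0],
  [4.5,[0,0,-1],0],
  [4.5,[0,0,0],0],
])

```text
t: 36.95
tool_pos: [0.4755, -0.3292, 0.1061]
tool_rot: [2.328, 2.105, 0.001]
contact_force: [0.5, 0.2, -1.7]
opening: 0.0534
grip_force: 42.4
```

```bash
python3 go.py 518.4 -58 103
```

```text
t 36.95 pos mm [ 475.5 -329.2  106.1] yaw of tool y -5.76 open 53.4 grip 42.4 F [ 0.5  0.2 -1.7] tilt 0.18
to [518.4 -58.  103. ] shift cm in tool axes [27.42  1.55  0.26]
```

>>> send_rows([
  [4.5,[2,0.1,0],0],
  [4.5,[4,0.2,0],0],
  [4.5,[4,0.2,0],0],
  [4.5,[4,0.2,0],0],
  [4.5,[4,0.3,0],0],
  [4.5,[4,0.3,0],0],
  [4.5,[3.4,0.2,0],0],
  [4.5,[2,0.1,0],0],
  [4.5,[0,0,0],0],
  [4.5,[0,0,0],0],
])

```text
t: 38.2
tool_pos: [0.5176, -0.0574, 0.1038]
tool_rot: [-2.329, -2.107, 0.001]
contact_force: [0.9, -0.5, -2.5]
opening: 0.0532
grip_force: 42.4
```

```bash
python3 go.py 518.4 -58 65.5
```

```text
t 38.2 pos mm [517.6 -57.4 103.8] yaw of tool y -5.74 open 53.2 grip 42.4 F [ 0.9 -0.5 -2.5] tilt 0.05
to [518.4 -58.   65.5] shift cm in tool axes [-0.05  0.09  3.83]
```

>>> send_rows([
  [4.5,[0,0,1.5],0],
  [4.5,[0,0,1.2],0],
  [4.5,[0,0,0.6],0],
  [4.5,[0,0,0.3],0],
  [4.5,[0,0,0.2],0],
  [4.5,[0,0,0.1],0],
  [4.5,[0,0,0],0],
  [4.5,[0,0,0],0],
])

```text
t: 39.2
tool_pos: [0.5185, -0.0576, 0.0657]
tool_rot: [2.33, 2.107, 0.001]
contact_force: [-0.1, 0.2, -0.8]
opening: 0.0532
grip_force: 42.5
```

>>> send_rows([
  [5.6,[0,0,0],0],
  [6,[0,0,0],0],
  [8.5,[0,0,0],0],
  [8.5,[0,0,0],0],
  [8.5,[0,0,0],0],
  [8.5,[0,0,-2],0],
  [8.5,[0,0,-4],0],
  [8.5,[0,0,-4],0],
  [8.5,[0,0,-1],0],
  [8.5,[0,0,0],0],
])

```text
t: 40.45
tool_pos: [0.5183, -0.0576, 0.1755]
tool_rot: [2.33, 2.107, 0.001]
contact_force: [0.5, -0.4, -0.8]
opening: 0.085
grip_force: 0.0
```

>>> send_rows([
  [8.5,[-2,-1,0],0],
  [8.5,[-4,-2,0],0],
  [8.5,[-4,-2,0],0],
  [8.5,[-4,-1,0],0],
  [8.5,[-3,0,0],0],
  [8.5,[-2,0,0],0],
  [8.5,[0,0,0],0],
  [8.5,[0,0,0],0],
  [8.5,[0,0,0],0],
])

```text
t: 41.58
tool_pos: [0.4395, -0.2397, 0.1751]
tool_rot: [-2.328, -2.108, -0.0]
contact_force: [-0.2, -0.3, -0.2]
opening: 0.0854
grip_force: 0.0
```

```bash
python3 go.py
python3 - <<'E'
from h import *
from station import ctrl
d=ctrl.get_image("top"); P=pts(d); f=d["frame"].astype(int); R,G,B=f[...,0],f[...,1],f[...,2]
k=(abs(P[...,1])<.12)&(P[...,0]<.6)&(P[...,2]>.1)&(P[...,2]<.108)
for m in (k&(P[...,1]<-.022),k&(P[...,1]>-.022)): q=P[m]; print(m.sum(),rect(q),np.median(q[:,2]))
cv2.imwrite("pics/end.png",d["frame"][:,:,::-1])
E
```

```text
t 41.58 pos mm [ 439.5 -239.7  175.1] yaw of tool y -5.68 open 85.4 grip 0.0 F [-0.2 -0.3 -0.2] tilt 0.03
560 (array([516.4, -57.1]), array([52.4, 52.2]), 88.6) 0.10305909623708981
554 (array([524.2,  13.1]), array([52.3, 52.3]), 89.1) 0.10298604432297054
```

View pics/end.png

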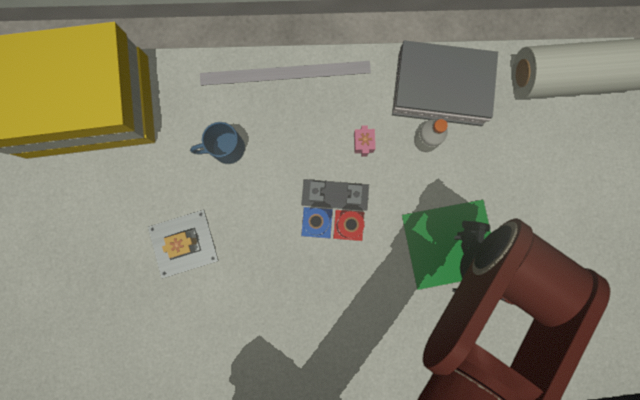

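The rolls stand on their own pads, blue at (316,221) and red at (350,224), within 2–3 mm of centre. The die is in the outline at (180,244), and the mug and bottle haven't moved.

```bash
python3 -c "
from station import ctrl
print(ctrl.finish_job())"
```

```text
the job is handed in; nothing more can be done
None
```

The job is handed in (no verdict was returned): the die stands face up in the plate's outline and both rolls stand on their own pads, each about 3 mm or less off centre in the last images, with the bottle and mug not visibly moved, at about 42 s of the 131 s allowed.

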